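Load the spacer ring and hold the dividing fixture at its third stop

ROBOT

A 6-joint arm with a two-finger parallel gripper is mounted at the origin on a cart in front of the work surface, level with it; the furniture and walls round the work are solid. World frame = base frame: x ahead of the robot, y to its left, z up, the work surface at z = 0. Lengths are in m, angles in degrees, forces in N, time in s.
With the tool pointing down it reaches from about 0.425 to 0.925 m from the base axis. Payload 12.5 kg.
Tool frame: the origin (TCP) lies between the finger pads, 19 mm behind the fingertips; this is the grasp point; y points along the fingers, x is the direction in which the jaws open and shut, and the axes are right-handed (so a half turn about y gives the same grasp; the last joint's range is limited). The gripper opens to 85 mm and grips with 20 to 120 N. Pads are 22 mm wide; open, the fingers measure 114 mm over their backs; the gripper's body (76 mm by 85 mm) begins 54 mm behind the grasp point. The pads swing forward as they close: fully open they stand 13 mm farther back than shut.
Start: joints at [-75.55, 28.126, 89.318, -0, 62.55, -6.05], TCP at [0.219, -0.585, 0.25] pointing down, gripper open.
Joint ranges: [-177.58, 177.58], [-47.91, 125.51], [2.72, 160], [-65.01, 245.01], [3.68, 167.84], [-153.87, 153.87]. Speed limits (degrees/s): [127.2, 127.2, 159.86, 180, 180, 180].

INTERFACE

Orientations are given as a 3x3 rotation matrix whose columns are the frame's x, y, z axes.
In Python, from rig import manip gives the robot as it stands.
- The arm moves only by the shell command python3 -m inch 'ROWS' [FORCE]. ROWS is JSON, a list of rows, each an object of numbers: "fingers": the finger opening in m, from 0 to 0.0854; "tx", "ty", "tz": the shift along the tool's x, y, z in m; "spin": the turn about the tool's y in degrees. In form: [{"fingers": .., "tx": .., "ty": .., "tz": .., "spin": ..}, ...]. A call has 1 to 12 rows; each row shifts and turns the commanded pose from where the row before left it, along the tool's axes as they then stand; what a row does not reach is not made up. A row lasts 1/8 s, in which the tool goes at most 62.5 mm and 10.7 degrees, less where a joint would pass 70% of its speed; a pose out of reach is approached as far as the arm can. A call is refused whole if a number of a shift passes 0.0625 or a number of a turn 10.7, either way. A call with a gripper value outside its range is refused whole. The fingers move at their own pace and stop on an object; FORCE is the grip in N (left out, the last holds). Time passes only in rows, so rows that do not move let the fingers close. It gives the time, the measured TCP pose, the force and the opening at its end, in the units of the state.
- manip.read_state(): the state, without advancing time (a new reading comes with each control period).
- manip.get_image(name): name is "side" or "top" or "wrist"; returns a dict with "pixels" (400x640x3 uint8, red, green, blue), "vertical_fov" (degrees; the focal length in pixels is half the picture's height over the tangent of half this angle, whatever the lens; pixels are square), "cx", "cy" (the principal point, pixels), "pose" (4x4, takes a point from camera to world coordinates). Camera axes: x right, y up, looking along -z (the intrinsics and any distortion apply to the point x, -y, -z); pixel columns grow to the right and rows downward; lengths in m; the calibration is good to about 2 mm. A picture is of the moment at which its call begins. There is no depth.
- manip.finish_job(): hands the job in, once; it reports no verdict.
The state is a dict: "t": time; "qpos": joint angles; "qvel": joint speeds; "joint_efforts": joint torques, N m; "tool_pos": TCP position; "orientation": TCP orientation; "contact_force": force on the tool from outside, world axes, zero at the start; "torque": the same for the moment, N m; "gripper_width": finger opening in m.
Only numpy, scipy, OpenCV 4.12 (cv2) and the standard library are available. Lean on these libraries where they do the work, as an engineer would, in place of code of your own. Each camera call takes 0.05 s, during which the arm holds its last target. There are 200 camera calls.

TASK

Slide the plain metal spacer ring down over the upright arbor of the dividing fixture until it sits fully on the collar, and let go of it. Then grip the fixture's black index knob, turn it clockwise (seen from above) through its clicks from the home mark to the third stop without running on past it, and finish holding it there with the gripper, because it springs back home if released. Leave the two solid metal discs where they lie.

Things in the scene. Friction and masses are not known exactly. Their poses are not given: they have to be found in the camera images.
- divider: Dividing fixture, fixed to the bench: dark foot plate 124 x 246 x 8 mm under a grey housing 100 x 226 mm whose top is 30 mm above the bench. Origin: centre of the underside, z up. At its +y, 62 mm from the centre, stands the steel arbor; at its -y, 62 mm from the centre, the black index knob. Yaw varies by up to 0.4 rad.
- arbor_seat (a point): Centre of the collar's top face, where the ring's underside must rest, 48 mm above the bench, on the arbor's vertical axis. Arbor: 22 mm diameter, 36 mm tall above the collar, its top 8 mm tapering to 14 mm. Collar: 34 mm diameter, 9 mm high, on a steel disc 84 mm across, top 39 mm above the bench. Arbor, collar and disc turn with the knob.
- knob_grip (a point): Point on the knob's vertical axis, 64 mm above the bench, where the TCP can grip. Bar grip 14 mm thick, 46 mm long, from 41 to 71 mm above the bench, on a round skirt 52 mm across, top 41 mm above the bench. Axes turn with the knob: x along the bar (white line on its -x end), y across the flats (grip along y), z up. At home the white line points along the fixture's -x.
- index_knob (a joint): Knob angle, rad, grows clockwise seen from above; always starts at home, 0, an end stop. Click stops every 24 deg, marked by pins on the dial: 0.419, 0.838, 1.257 (third), 1.676, 2.094; end of travel 2.11. A return spring, 0.09 N m at home, 0.12 at the third stop, turns it back home when released; the clicks add a ripple of +-0.06 N m (up to 0.19 to turn).
- spacer_ring: Loose plain aluminium spacer ring with a large through bore: 48 mm outside diameter, 25 mm bore, 24 mm high, about 80 g, lying flat on the bench. Origin: centre of its underside; z along the bore, up. It may lie in any of three places, the two discs in the others.
- thin_blank: Bystander: loose solid aluminium disc 50 mm across, 12 mm high with only a small centre dimple, origin at the centre of its underside. Leave alone.
- thick_blank: Bystander: loose solid aluminium disc 55 mm across, 14 mm high with only a small centre dimple, origin at the centre of its underside. Leave alone.
Mind the look-alikes: they are no part of the job. Of the things that look like the spacer_ring, the smaller one is meant.

How it is judged (in metres and radians):
On the way, in this order (a step that is already met when the one before it is completed fails the run):
1. the ring sits on the arbor's collar and is let go, the knob still at home (horizontal distance between spacer_ring and arbor_seat below 0.003 m and z of spacer_ring in the frame of arbor_seat between -0.003 and 0.002 m and angle between spacer_ring's own z axis and vertical below 0.06 rad and contact force between the fingers and spacer_ring below 0.2 N and value of joint index_knob below 0.12 rad), for 0.2 s.
2. the gripped knob passes the first stop (value of joint index_knob between 0.29888 and 0.62788 rad and contact force between the fingers and divider above 1 N).
3. the gripped knob passes the second stop (value of joint index_knob between 0.71776 and 1.04676 rad and contact force between the fingers and divider above 1 N).
4. the gripped knob is at the third stop (value of joint index_knob between 1.13664 and 1.37664 rad and contact force between the fingers and divider above 1 N), for 0.3 s.
At the end, for the whole second after the job is handed in: The knob is held by the fingers (contact over 1 N) at rest within 0.12 rad of the third stop (1.257 rad), and the ring, untouched, sits on the collar: within 3 mm of the axis, its underside within 2 mm above the collar (3 mm below), tilted less than 0.06 rad (all of step 4 and velocity of joint index_knob between -0.1 and 0.1 rad/s and horizontal distance between spacer_ring and arbor_seat below 0.003 m and z of spacer_ring in the frame of arbor_seat between -0.003 and 0.002 m and angle between spacer_ring's own z axis and vertical below 0.06 rad and contact force between the fingers and spacer_ring below 0.2 N); the arm keeps its last pose, push and grip.
It fails at once if the knob runs past the third stop, half way to the fourth (beyond 1.466 rad) (value of joint index_knob above 1.46608 rad).
It fails at once if a solid disc is pushed more than 30 mm (distance of any of thin_blank, thick_blank from where it was at the start of the episode above 0.03 m).
It also fails if it takes over 50 s, if anything falls off the work surface, if the arm or the gripper's body presses on something with over 40 N, if the wrist force passes 120 N, or if a joint passes its speed limit or range.

## Working session

There is one attempt and no reset: what is moved stays moved. The work goes in short steps, Python scripts to look and compute and a shell command to move; the robot and the scene stay as the last step left them, time stands still between calls to the robot, and variables do not carry over. Pictures are saved under pics/ and viewed, about 8 in all and at most 12, crops included, and the job is handed in when it is done.

```bash
mkdir -p pics; ls; python3 - <<'E'
from rig import manip
import cv2,numpy as np
s=manip.read_state();print(s)
for n in("top","side"):
    d=manip.get_image(n);print(n,{k:v for k,v in d.items() if k!="pixels"})
    cv2.imwrite(f"pics/{n}0.png",d["pixels"][...,::-1])
E
```

```text
pics
{'t': 0.0, 'qpos': array([-7.55512291e+01,  2.81651896e+01,  8.93514601e+01, -4.41136007e-04,
        6.25517879e+01, -6.05024234e+00]), 'qvel': array([ 0.01582933,  0.03864087,  0.1057069 ,  0.01871767, -0.07304293,
       -0.047767  ]), 'joint_efforts': array([ 1.15854396e-04, -6.18449235e+01, -2.61587334e+01, -8.29254736e-05,
        4.29406689e-03, -2.94712095e-05]), 'tool_pos': array([ 0.21883478, -0.58519658,  0.24940842]), 'orientation': array([[ 3.50194397e-01, -3.04651734e-04,  9.36676994e-01],
       [-9.36676290e-01,  1.15497760e-03,  3.50194509e-01],
       [-1.18852831e-03, -9.99999287e-01,  1.19106628e-04]]), 'contact_force': array([-0.06880105, -0.22345778, -0.06163352]), 'torque': array([ 0.00632138,  0.04785186, -0.01242024]), 'gripper_width': 0.08558667719947474}
top {'vertical_fov': 57.65442445174332, 'cx': 315.92138526717184, 'cy': 200.45705665739868, 'pose': array([[ 0.00185706,  0.99204813, -0.12584536,  0.3899859 ],
       [-0.99966123, -0.00142543, -0.02598845,  0.01180526],
       [-0.02596118,  0.12585098,  0.99170941,  0.98133773],
       [ 0.        ,  0.        ,  0.        ,  1.        ]])}
side {'vertical_fov': 56.49786527877371, 'cx': 321.1382552050564, 'cy': 199.59925511738277, 'pose': array([[-0.98374239,  0.10420664, -0.14625963,  0.34361179],
       [-0.17954738, -0.55395875,  0.81295291,  0.80627081],
       [ 0.00369329,  0.82599678,  0.56366274,  0.62373761],
       [ 0.        ,  0.        ,  0.        ,  1.        ]])}
```

View pics/top0.png

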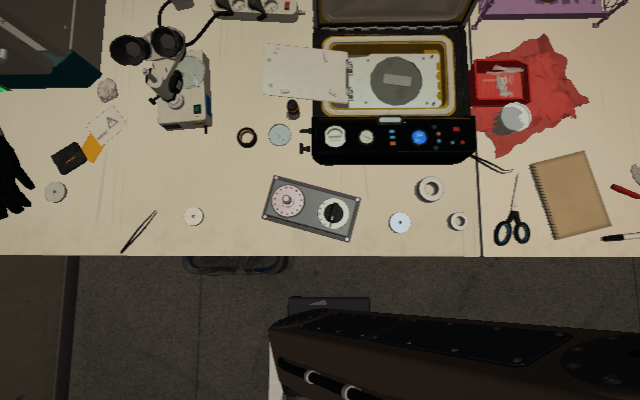

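View pics/side0.png

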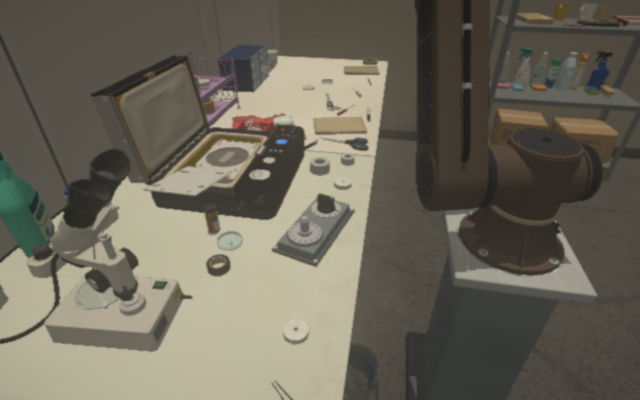

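Top view: fixture at about (313,208), arbor (288,200) and knob (333,212). Ring candidates are the small light ring (458,221), larger ring (430,188) and dark ring (247,137). The solid discs are at (400,222), (193,216) and (55,192). By the description it should be the small one at (458,221). I'll check it in a close crop.

```bash
cat > h.py <<'E'
import numpy as np
def foc(d): return 200/np.tan(np.radians(d["vertical_fov"]/2))
def back(d,u,v,z):
    f=foc(d);P=d["pose"];r=P[:3,:3]@np.array([(u-d["cx"])/f,-(v-d["cy"])/f,-1])
    return P[:3,3]+r*(z-P[2,3])/r[2]
def proj(d,X):
    P=d["pose"];c=P[:3,:3].T@(np.asarray(X)-P[:3,3]);f=foc(d)
    return np.array([d["cx"]+f*c[0]/-c[2],d["cy"]-f*c[1]/-c[2]])
E
python3 - <<'E'
from rig import manip
import cv2,numpy as np
from h import *
d=manip.get_image("top")
p=d["pixels"][...,::-1]
c=cv2.resize(p[165:250,255:480],None,fx=3.5,fy=3.5,interpolation=cv2.INTER_CUBIC)
cv2.imwrite("pics/crop.png",c)
for n,u,v,z in[("ring",458,221,.024),("big",430,188,.03),("disc",400,222,.013),("arb",288,200,.084),("knob",333,212,.071),("disc2",193,216,.013)]:print(n,back(d,u,v,z).round(4))
E
```

```text
ring [ 0.4569 -0.3343  0.024 ]
big [ 0.5433 -0.2633  0.03  ]
disc [ 0.455  -0.1859  0.013 ]
arb [0.5051 0.105  0.084 ]
knob [ 0.4762 -0.0073  0.071 ]
disc2 [0.4711 0.3686 0.013 ]
```

View pics/crop.png

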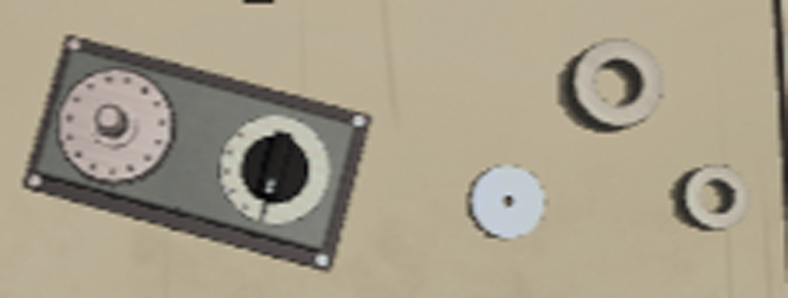

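The crop confirms the choice: small ring with an open bore at top-image (458,221), about 48 mm. The disc at (400,222) is solid, and the ring at (430,188) is about 64 mm, so it's the look-alike. Moving above the ring.

```bash
python3 -m inch '[{"tx":-0.019,"tz":0.039,"ty":0.006},{"tx":-0.019,"tz":0.039,"ty":0.006},{"tx":-0.019,"tz":0.039,"ty":0.006},{"tx":-0.019,"tz":0.039,"ty":0.006},{"tx":-0.019,"tz":0.039,"ty":0.006},{"tx":-0.019,"tz":0.039,"ty":0.006},{"tx":-0.019,"tz":0.039,"ty":0.006},{"tx":-0.019,"tz":0.039,"ty":0.006},{"fingers":0.0854},{}]' 40
python3 - <<'E'
from rig import manip
import cv2,numpy as np
from h import *
s=manip.read_state();print(s["tool_pos"],s["orientation"].round(3),s["qpos"])
d=manip.get_image("wrist");print({k:v for k,v in d.items() if k!="pixels"})
cv2.imwrite("pics/w1.png",d["pixels"][...,::-1])
print(proj(d,[.457,-.334,.024]))
E
```

```text
[ 0.21886641 -0.58525702  0.24957055] [[ 0.35  -0.     0.937]
 [-0.937  0.001  0.35 ]
 [-0.001 -1.     0.   ]] [-7.55502340e+01  2.81546491e+01  8.93435010e+01  8.57198467e-04
  6.25487001e+01 -6.04890311e+00]
{'vertical_fov': 67.90747720872034, 'cx': 323.60871105799043, 'cy': 202.70382940220847, 'pose': array([[ 3.50412876e-01,  8.99411751e-01,  2.61283980e-01,
         2.85612418e-01],
       [-9.36595332e-01,  3.36512533e-01,  9.77164268e-02,
        -5.60486231e-01],
       [-3.80313581e-05, -2.78958450e-01,  9.60303172e-01,
         3.73600610e-01],
       [ 0.00000000e+00,  0.00000000e+00,  0.00000000e+00,
         1.00000000e+00]])}
[ 155.59006168 -159.60433666]schema error: expected keys fingers, tx, ty, tz, spin
```

View pics/w1.png

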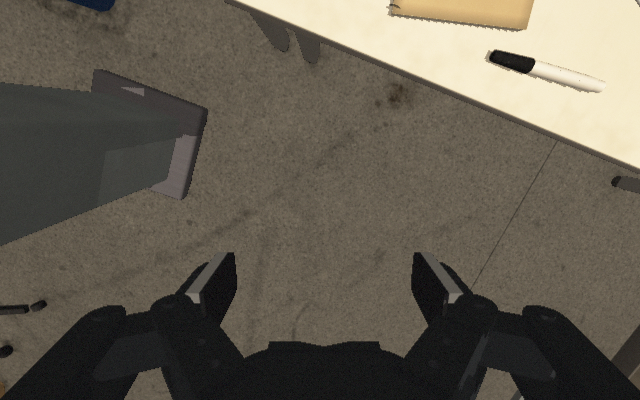

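The call was refused because every row needs all five keys, so the arm hasn't moved. The picture shows only the floor and the bench edge. Retyping the rows in full.

```bash
python3 -m inch '[{"fingers":0.0854,"tx":-0.019,"ty":0.006,"tz":0.039,"spin":0},{"fingers":0.0854,"tx":-0.019,"ty":0.006,"tz":0.039,"spin":0},{"fingers":0.0854,"tx":-0.019,"ty":0.006,"tz":0.039,"spin":0},{"fingers":0.0854,"tx":-0.019,"ty":0.006,"tz":0.039,"spin":0},{"fingers":0.0854,"tx":-0.019,"ty":0.006,"tz":0.039,"spin":0},{"fingers":0.0854,"tx":-0.019,"ty":0.006,"tz":0.039,"spin":0},{"fingers":0.0854,"tx":-0.019,"ty":0.006,"tz":0.039,"spin":0},{"fingers":0.0854,"tx":-0.019,"ty":0.006,"tz":0.034,"spin":0},{"fingers":0.0854,"tx":0,"ty":0,"tz":0,"spin":0},{"fingers":0.0854,"tx":0,"ty":0,"tz":0,"spin":0}]' 40
python3 - <<'E'
from rig import manip
import cv2,numpy as np
from h import *
s=manip.read_state();print(s["tool_pos"],s["orientation"].round(3),s["qpos"])
d=manip.get_image("wrist");np.save("w2.npy",d,allow_pickle=True)
cv2.imwrite("pics/w2.png",d["pixels"][...,::-1])
print(proj(d,[.457,-.334,.024]),d["pose"][:3,3])
E
```

```text
t: 1.45
tool_pos: [0.453, -0.3359, 0.2021]
orientation: [[0.351, -0.0, 0.937], [-0.937, -0.0, 0.351], [0.0, -1.0, -0.0]]
contact_force: [0.4, 0.1, 0.0]
gripper_width: 0.0854
[ 0.45304504 -0.33587786  0.20206592] [[ 0.351 -0.     0.937]
 [-0.937 -0.     0.351]
 [ 0.    -1.    -0.   ]] [-4.32568890e+01  2.63052931e+01  1.01151502e+02 -1.75737649e-02
  5.25366673e+01  2.62337519e+01]
[322.92377648 183.33876974] [ 0.51976307 -0.31094233  0.32606319]
```

View pics/w2.png

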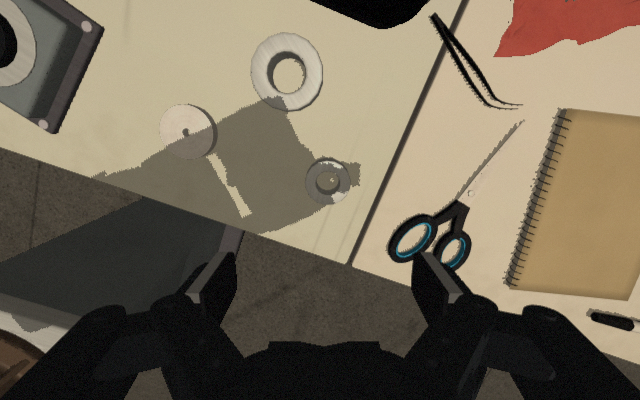

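The wrist view shows the ring at (328,181), in the arm's shadow, between the large ring (287,72) and the solid disc (188,130). Refining with an edge fit of the known circles in the wrist and top images.

```bash
cat >> h.py <<'E'
import cv2
from scipy.ndimage import map_coordinates
from scipy.optimize import minimize
T=np.linspace(0,2*np.pi,72,endpoint=False)
def gray(d): return cv2.GaussianBlur(cv2.cvtColor(d["pixels"],cv2.COLOR_RGB2GRAY).astype(np.float32),(0,0),0.8)
def circfit(d,xy,circles,R=.008,step=.0005):
    """max mean |grad| over known horizontal circles [(r,z)] about xy"""
    g=gray(d);m=np.hypot(cv2.Sobel(g,cv2.CV_32F,1,0),cv2.Sobel(g,cv2.CV_32F,0,1));m=np.minimum(m,np.percentile(m,97))
    def sc(p):
        s=0
        for r,z in circles:
            X=np.stack([p[0]+r*np.cos(T),p[1]+r*np.sin(T),0*T+z])
            P=d["pose"];c=P[:3,:3].T@(X-P[:3,3:4]);f=foc(d)
            u=d["cx"]-f*c[0]/c[2];v=d["cy"]+f*c[1]/c[2]
            s+=map_coordinates(m,[v,u],order=1).mean()
        return s
    a=np.arange(-R,R+1e-9,step)
    S=np.array([[sc((xy[0]+i,xy[1]+j)) for j in a] for i in a])
    i,j=np.unravel_index(S.argmax(),S.shape);b=(xy[0]+a[i],xy[1]+a[j])
    return np.round(minimize(lambda p:-sc(p),b,method="Nelder-Mead",options=dict(initial_simplex=[b,(b[0]+.0004,b[1]),(b[0],b[1]+.0004)])).x,4),round(S.max()/S.mean(),2)
E
python3 - <<'E'
from rig import manip
from h import *
w=np.load("w2.npy",allow_pickle=True).item()
t=manip.get_image("top")
for d in(w,t):
    for c in([(.024,.024)],[(.0125,.024)],[(.024,.024),(.0125,.024)]):print(circfit(d,(.457,-.334),c))
print("direct w",back(w,328,182.5,.024))
# fixture from top
print("disc",circfit(t,(.505,.105),[(.042,.039)],.015),circfit(t,(.505,.105),[(.042,.039),(.017,.048)],.015))
print("skirt",circfit(t,(.476,-.007),[(.026,.041)],.015))
E
```

```text
(array([ 0.4585, -0.3379]), np.float32(1.73))
(array([ 0.4586, -0.3388]), np.float32(1.99))
(array([ 0.4585, -0.3384]), np.float32(1.83))
(array([ 0.4547, -0.3305]), np.float32(1.31))
(array([ 0.4682, -0.3259]), np.float32(1.47))
(array([ 0.458 , -0.3415]), np.float32(1.19))
direct w [ 0.45968184 -0.33862565  0.024     ]
disc (array([0.5105, 0.1114]), np.float32(2.51)) (array([0.5102, 0.1111]), np.float32(1.67))
skirt (array([ 0.4772, -0.0082]), np.float32(1.95))
```

```bash
python3 -m inch '[{"fingers":0.0854,"tx":0.0043,"ty":0,"tz":0.0044,"spin":0},{"fingers":0.0854,"tx":0,"ty":0,"tz":0,"spin":-10.5},{"fingers":0.0854,"tx":0,"ty":0,"tz":0,"spin":-10.5},{"fingers":0.0854,"tx":0,"ty":0,"tz":0,"spin":-10.5},{"fingers":0.0854,"tx":0,"ty":0,"tz":0,"spin":-10.5},{"fingers":0.0854,"tx":0,"ty":0,"tz":0,"spin":-10.5},{"fingers":0.0854,"tx":0,"ty":0,"tz":0,"spin":-10.5},{"fingers":0.0854,"tx":0,"ty":0,"tz":0,"spin":-10.5},{"fingers":0.0854,"tx":0,"ty":0,"tz":0,"spin":-10.5},{"fingers":0.0854,"tx":0,"ty":0,"tz":0,"spin":-10.5},{"fingers":0.0854,"tx":0,"ty":0,"tz":0,"spin":-10.5},{"fingers":0.0854,"tx":0,"ty":0,"tz":0,"spin":-10.5}]' 40
python3 -m inch '[{"fingers":0.0854,"tx":0,"ty":0,"tz":0,"spin":-10},{"fingers":0.0854,"tx":0,"ty":0,"tz":0,"spin":-10},{"fingers":0.0854,"tx":0,"ty":0,"tz":0,"spin":-10},{"fingers":0.0854,"tx":0,"ty":0,"tz":0,"spin":0},{"fingers":0.0854,"tx":0,"ty":0,"tz":0,"spin":0}]'
python3 - <<'E'
from rig import manip
from h import *
d=manip.get_image("wrist");cv2.imwrite("pics/w3.png",d["pixels"][...,::-1])
for c in([(.024,.024)],[(.0125,.024)],[(.024,.024),(.0125,.024)]):print(circfit(d,(.4586,-.338),c))
print(manip.read_state()["qpos"])
E
```

```text
t: 3.05
tool_pos: [0.4588, -0.3387, 0.2021]
orientation: [[0.691, 0.0, -0.723], [0.723, -0.0, 0.691], [-0.0, -1.0, -0.0]]
contact_force: [-0.3, 0.8, 0.4]
gripper_width: 0.0855
t: 3.68
tool_pos: [0.4588, -0.3384, 0.202]
orientation: [[0.246, 0.0, -0.969], [0.969, -0.0, 0.246], [-0.0, -1.0, -0.0]]
contact_force: [-0.7, -0.1, 0.1]
gripper_width: 0.0859
(array([ 0.4563, -0.337 ]), np.float32(2.21))
(array([ 0.4598, -0.3384]), np.float32(1.87))
(array([ 0.4597, -0.3385]), np.float32(1.94))
[-4.30358925e+01  2.67603802e+01  1.00304769e+02 -2.94390164e-03
  5.29239500e+01 -1.18833815e+02]
```

View pics/w3.png

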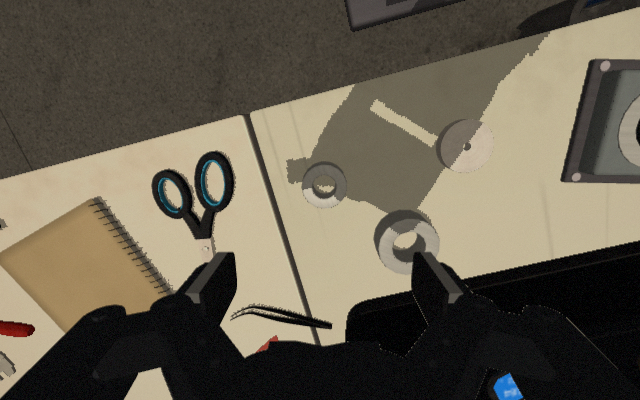

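The ring (324,185) is centred under the jaws and both fits agree to about 1 mm. Descending and gripping.

```bash
python3 -m inch '[{"fingers":0.0854,"tx":0,"ty":0.04,"tz":0,"spin":0},{"fingers":0.0854,"tx":0,"ty":0.04,"tz":0,"spin":0},{"fingers":0.0854,"tx":0,"ty":0.04,"tz":0,"spin":0},{"fingers":0.0854,"tx":0,"ty":0.03,"tz":0,"spin":0},{"fingers":0.0854,"tx":0,"ty":0.015,"tz":0,"spin":0},{"fingers":0.0854,"tx":0,"ty":0.012,"tz":0,"spin":0},{"fingers":0.0854,"tx":0,"ty":0,"tz":0,"spin":0},{"fingers":0.035,"tx":0,"ty":0,"tz":0,"spin":0},{"fingers":0.035,"tx":0,"ty":0,"tz":0,"spin":0},{"fingers":0.035,"tx":0,"ty":0,"tz":0,"spin":0},{"fingers":0.035,"tx":0,"ty":0,"tz":0,"spin":0},{"fingers":0.035,"tx":0,"ty":0,"tz":0,"spin":0}]' 40
```

```text
t: 5.22
tool_pos: [0.4591, -0.3382, 0.0262]
orientation: [[0.242, 0.001, -0.97], [0.97, -0.001, 0.242], [-0.001, -1.0, -0.001]]
contact_force: [-0.9, 0.5, 8.4]
gripper_width: 0.0466
```

```bash
python3 -m inch '[{"fingers":0.035,"tx":0,"ty":-0.02,"tz":0,"spin":0},{"fingers":0.035,"tx":0,"ty":-0.04,"tz":0,"spin":0},{"fingers":0.035,"tx":0,"ty":-0.04,"tz":0,"spin":0},{"fingers":0.035,"tx":0,"ty":-0.05,"tz":0,"spin":0},{"fingers":0.035,"tx":0,"ty":-0.03,"tz":0,"spin":0},{"fingers":0.035,"tx":0.04,"ty":0,"tz":0.005,"spin":0},{"fingers":0.035,"tx":0.045,"ty":0,"tz":0.006,"spin":0},{"fingers":0.035,"tx":0.045,"ty":0,"tz":0.006,"spin":0},{"fingers":0.035,"tx":0.045,"ty":0,"tz":0.006,"spin":0}]'
python3 -m inch '[{"fingers":0.035,"tx":0.045,"ty":0,"tz":0.006,"spin":0},{"fingers":0.035,"tx":0.045,"ty":0,"tz":0.006,"spin":0},{"fingers":0.035,"tx":0.045,"ty":0,"tz":0.006,"spin":0},{"fingers":0.035,"tx":0.045,"ty":0,"tz":0.006,"spin":0},{"fingers":0.035,"tx":0.045,"ty":0,"tz":0.006,"spin":0},{"fingers":0.035,"tx":0.048,"ty":0,"tz":0.006,"spin":0},{"fingers":0.035,"tx":0,"ty":0,"tz":0,"spin":0},{"fingers":0.035,"tx":0,"ty":0,"tz":0,"spin":0},{"fingers":0.035,"tx":0,"ty":0,"tz":0,"spin":0}]'
python3 - <<'E'
from rig import manip
from h import *
d=manip.get_image("wrist");cv2.imwrite("pics/w4.png",d["pixels"][...,::-1]);np.save("w4.npy",d,allow_pickle=True)
for c in([(.042,.039)],[(.017,.048)],[(.011,.076),(.007,.084)],[(.042,.039),(.011,.076)]):print(circfit(d,(.5105,.111),c))
print("skirt",circfit(d,(.4772,-.008),[(.026,.041)]))
print(proj(d,manip.read_state()["tool_pos"]))
E
```

```text
t: 6.35
tool_pos: [0.4788, -0.1612, 0.2055]
orientation: [[0.242, 0.001, -0.97], [0.97, -0.0, 0.242], [-0.0, -1.0, -0.001]]
contact_force: [0.9, -0.0, -0.6]
gripper_width: 0.0466
t: 7.48
tool_pos: [0.5099, 0.11, 0.2051]
orientation: [[0.243, 0.0, -0.97], [0.97, -0.0, 0.243], [-0.0, -1.0, -0.0]]
contact_force: [-0.6, -0.4, 0.3]
gripper_width: 0.0465
(array([0.5114, 0.1113]), np.float32(2.06))
(array([0.512 , 0.1119]), np.float32(2.03))
(array([0.5109, 0.1114]), np.float32(1.66))
(array([0.511 , 0.1114]), np.float32(1.87))
skirt (array([ 0.4782, -0.0062]), np.float32(2.47))
[323.50795606 273.74786322]
```

View pics/w4.png

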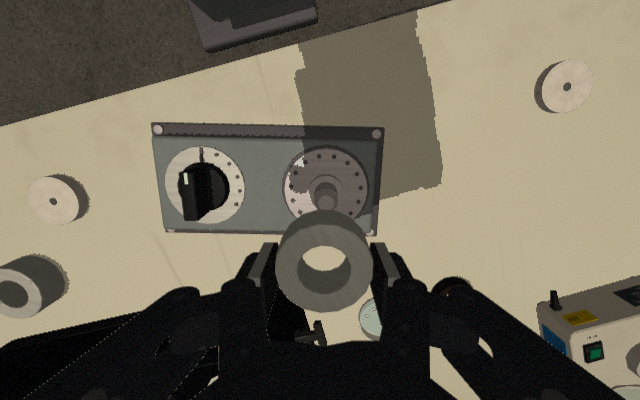

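The ring is held level at (323,262), the arbor is at (325,195), and the knob at (200,188) has its white line at home. Next, the ring's offset in the hand and the fixture yaw.

```bash
python3 - <<'E'
from rig import manip
from h import *
d=np.load("w4.npy",allow_pickle=True).item()
for z in(.200,.203,.206):print(z,circfit(d,(.51,.11),[(.024,z)]),circfit(d,(.51,.11),[(.0125,z)]),circfit(d,(.51,.11),[(.0125,z),(.024,z)]))
t=manip.get_image("top")
for p in((158,129),(377,132),(373,231),(170,231)):print(back(d,*p,.012).round(4))
crop=cv2.resize(d["pixels"][115:325,150:400,::-1],None,fx=3,fy=2.85,interpolation=cv2.INTER_CUBIC);cv2.imwrite("pics/c4.png",crop)
E
```

```text
0.2 (array([0.5109, 0.1097]), np.float32(3.55)) (array([0.5106, 0.1099]), np.float32(4.09)) (array([0.5107, 0.1098]), np.float32(3.69))
0.203 (array([0.5083, 0.1104]), np.float32(2.8)) (array([0.5092, 0.1102]), np.float32(4.56)) (array([0.5089, 0.1103]), np.float32(3.28))
0.206 (array([0.506 , 0.1101]), np.float32(2.36)) (array([0.5077, 0.1106]), np.float32(4.13)) (array([0.5075, 0.1108]), np.float32(2.28))
[ 0.4121 -0.0427  0.012 ]
[0.4703 0.1771 0.012 ]
[0.5776 0.1512 0.012 ]
[ 0.5212 -0.0741  0.012 ]
```

View pics/c4.png

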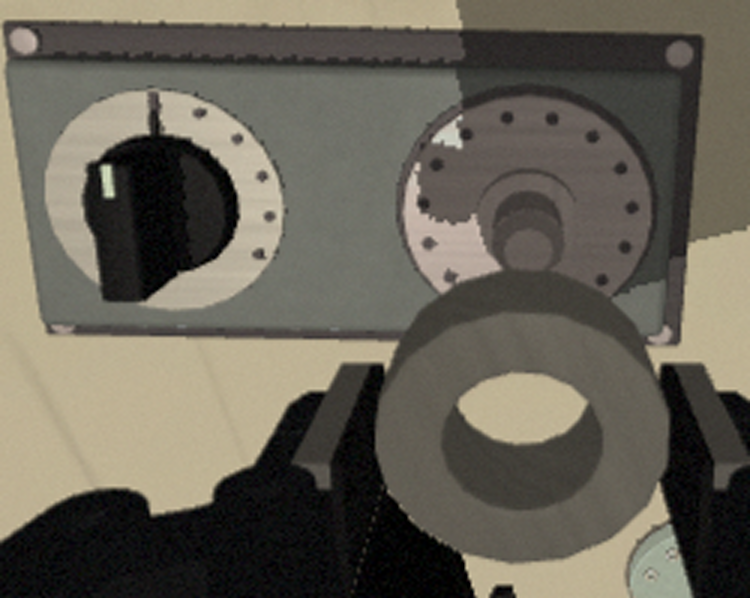

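```bash
python3 -m inch '[{"fingers":0.035,"tx":0.0015,"ty":0.03,"tz":-0.0006,"spin":0},{"fingers":0.035,"tx":0,"ty":0.03,"tz":0,"spin":0},{"fingers":0.035,"tx":0,"ty":0.027,"tz":0,"spin":0},{"fingers":0.035,"tx":0,"ty":0,"tz":0,"spin":0},{"fingers":0.035,"tx":0,"ty":0,"tz":0,"spin":0},{"fingers":0.035,"tx":0,"ty":0,"tz":0,"spin":0}]'
python3 - <<'E'
from rig import manip
from h import *
d=manip.get_image("side");cv2.imwrite("pics/s5.png",cv2.resize(d["pixels"][150:280,240:400,::-1],None,fx=4,fy=4,interpolation=cv2.INTER_CUBIC))
d=manip.get_image("wrist");p=manip.read_state()["tool_pos"];print(p)
z=p[2]-.0022
print("ring",circfit(d,p[:2],[(.0125,z),(.024,z)]),"disc",circfit(d,(.511,.1113),[(.042,.039)]))
E
```

```text
t: 8.32
tool_pos: [0.5114, 0.1121, 0.1191]
orientation: [[0.242, 0.002, -0.97], [0.97, 0.0, 0.242], [0.001, -1.0, -0.002]]
contact_force: [-1.4, 0.8, -0.3]
gripper_width: 0.0466
[0.5112222  0.11222673 0.11883467]
ring (array([0.5105, 0.1125]), np.float32(3.04)) disc (array([0.5113, 0.1113]), np.float32(2.14))
```

View pics/s5.png

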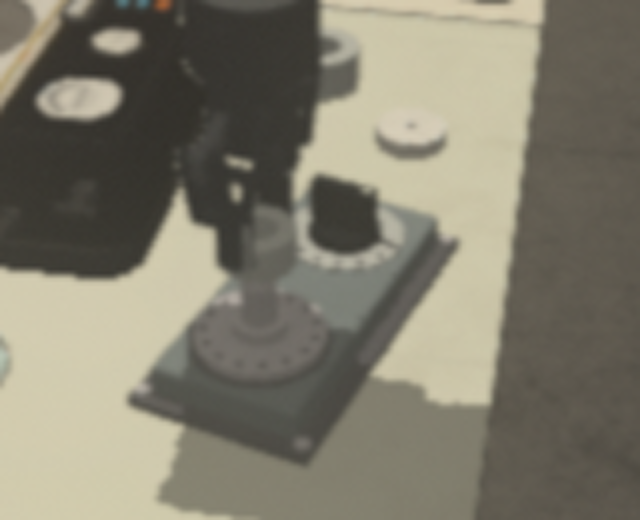

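Side view: the ring is right over the arbor tip (about (262,290) in the crop). The fits say shift about 1 mm in -tx. Descending in stages while watching the force.

```bash
python3 -m inch '[{"fingers":0.035,"tx":-0.001,"ty":0.005,"tz":0,"spin":0},{"fingers":0.035,"tx":0,"ty":0.005,"tz":0,"spin":0},{"fingers":0.035,"tx":0,"ty":0.005,"tz":0,"spin":0},{"fingers":0.035,"tx":0,"ty":0,"tz":0,"spin":0}]'
python3 -m inch '[{"fingers":0.035,"tx":0,"ty":0.004,"tz":0,"spin":0},{"fingers":0.035,"tx":0,"ty":0.004,"tz":0,"spin":0},{"fingers":0.035,"tx":0,"ty":0,"tz":0,"spin":0},{"fingers":0.035,"tx":0,"ty":0,"tz":0,"spin":0}]'
```

```text
t: 8.93
tool_pos: [0.5105, 0.1112, 0.1024]
orientation: [[0.242, -0.001, -0.97], [0.97, -0.0, 0.242], [-0.0, -1.0, 0.001]]
contact_force: [0.2, -0.2, -0.2]
gripper_width: 0.0469
t: 9.43
tool_pos: [0.5107, 0.1113, 0.095]
orientation: [[0.242, -0.0, -0.97], [0.97, -0.0, 0.242], [-0.0, -1.0, 0.0]]
contact_force: [0.7, -0.5, -0.7]
gripper_width: 0.0468
```

```bash
python3 -m inch '[{"fingers":0.035,"tx":0,"ty":0.005,"tz":0,"spin":0},{"fingers":0.035,"tx":0,"ty":0.005,"tz":0,"spin":0},{"fingers":0.035,"tx":0,"ty":0.005,"tz":0,"spin":0},{"fingers":0.035,"tx":0,"ty":0.003,"tz":0,"spin":0},{"fingers":0.035,"tx":0,"ty":0,"tz":0,"spin":0},{"fingers":0.035,"tx":0,"ty":0,"tz":0,"spin":0}]'
```

```text
t: 10.18
tool_pos: [0.5108, 0.1113, 0.077]
orientation: [[0.242, 0.0, -0.97], [0.97, -0.0, 0.242], [-0.0, -1.0, -0.0]]
contact_force: [-0.7, 0.0, -0.4]
gripper_width: 0.0467
```

```bash
python3 -m inch '[{"fingers":0.035,"tx":0,"ty":0.001,"tz":0,"spin":0},{"fingers":0.035,"tx":0,"ty":0.001,"tz":0,"spin":0},{"fingers":0.035,"tx":0,"ty":0,"tz":0,"spin":0},{"fingers":0.035,"tx":0,"ty":0,"tz":0,"spin":0}]'
python3 -m inch '[{"fingers":0.035,"tx":0,"ty":0.001,"tz":0,"spin":0},{"fingers":0.035,"tx":0,"ty":0,"tz":0,"spin":0},{"fingers":0.035,"tx":0,"ty":0,"tz":0,"spin":0}]'
```

```text
t: 10.68
tool_pos: [0.5107, 0.1113, 0.075]
orientation: [[0.242, -0.0, -0.97], [0.97, -0.0, 0.242], [-0.0, -1.0, -0.0]]
contact_force: [0.5, 0.9, 0.1]
gripper_width: 0.0466
t: 11.05
tool_pos: [0.5108, 0.1113, 0.0742]
orientation: [[0.242, 0.0, -0.97], [0.97, -0.0, 0.242], [0.0, -1.0, -0.0]]
contact_force: [-1.2, -0.6, 4.7]
gripper_width: 0.0468
```

Contact came at the expected height (4.7 N). Releasing, backing off, then looking.

```bash
python3 -m inch '[{"fingers":0.0854,"tx":0,"ty":0,"tz":0,"spin":0},{"fingers":0.0854,"tx":0,"ty":0,"tz":0,"spin":0},{"fingers":0.0854,"tx":0,"ty":0,"tz":0,"spin":0},{"fingers":0.0854,"tx":0,"ty":0,"tz":0,"spin":0},{"fingers":0.0854,"tx":0,"ty":0,"tz":0,"spin":0},{"fingers":0.0854,"tx":0,"ty":-0.03,"tz":0,"spin":0},{"fingers":0.0854,"tx":0,"ty":-0.04,"tz":0,"spin":0},{"fingers":0.0854,"tx":0,"ty":-0.04,"tz":0,"spin":0},{"fingers":0.0854,"tx":-0.06,"ty":0,"tz":0,"spin":0},{"fingers":0.0854,"tx":-0.06,"ty":0,"tz":0,"spin":0},{"fingers":0.0854,"tx":0,"ty":0,"tz":0,"spin":0},{"fingers":0.0854,"tx":0,"ty":0,"tz":0,"spin":0}]'
python3 - <<'E'
from rig import manip
from h import *
d=manip.get_image("wrist");np.save("w6.npy",d,allow_pickle=True);cv2.imwrite("pics/w6.png",cv2.resize(d["pixels"][60:300,160:560,::-1],None,fx=2,fy=2,interpolation=cv2.INTER_CUBIC))
for z in(.068,.072,.076):print("ring",z,circfit(d,(.511,.1113),[(.024,z),(.0125,z)]))
print("disc",circfit(d,(.511,.1113),[(.042,.039)]))
print("skirt",circfit(d,(.4778,-.0065),[(.026,.041)]))
E
```

```text
t: 12.55
tool_pos: [0.4818, -0.0051, 0.1841]
orientation: [[0.243, 0.0, -0.97], [0.97, 0.0, 0.243], [0.0, -1.0, -0.0]]
contact_force: [-0.0, 0.4, -0.9]
gripper_width: 0.0855
ring 0.068 (array([0.5119, 0.1131]), np.float32(2.22))
ring 0.072 (array([0.5104, 0.1115]), np.float32(2.3))
ring 0.076 (array([0.509 , 0.1098]), np.float32(2.19))
disc (array([0.5113, 0.1114]), np.float32(1.89))
skirt (array([ 0.4772, -0.008 ]), np.float32(2.45))
```

View pics/w6.png

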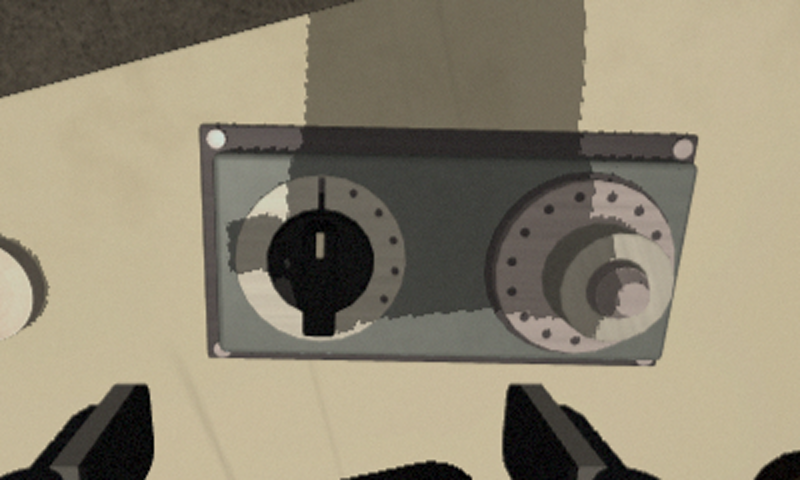

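The ring is on the collar, let go and level: the fit at z = 72 mm is within 1 mm of the arbor axis. The knob bar runs from (320,182) to (320,227) with the line at home. Knob axis is about (.4769, -.008) and fixture yaw about -15.9°, so I need +1.8° spin. Moving onto the knob.

```bash
python3 -m inch '[{"fingers":0.0854,"tx":-0.004,"ty":0,"tz":0.004,"spin":0},{"fingers":0.0854,"tx":0,"ty":0.03,"tz":0,"spin":1.8},{"fingers":0.0854,"tx":0,"ty":0.03,"tz":0,"spin":0},{"fingers":0.0854,"tx":0,"ty":0.03,"tz":0,"spin":0},{"fingers":0.0854,"tx":0,"ty":0.02,"tz":0,"spin":0},{"fingers":0.0854,"tx":0,"ty":0.01,"tz":0,"spin":0},{"fingers":0.0854,"tx":0,"ty":0,"tz":0,"spin":0},{"fingers":0.0854,"tx":0,"ty":0,"tz":0,"spin":0}]'
python3 -m inch '[{"fingers":0.03,"tx":0,"ty":0,"tz":0,"spin":0},{"fingers":0.03,"tx":0,"ty":0,"tz":0,"spin":0},{"fingers":0.03,"tx":0,"ty":0,"tz":0,"spin":0},{"fingers":0.01,"tx":0,"ty":0,"tz":0,"spin":0},{"fingers":0.01,"tx":0,"ty":0,"tz":0,"spin":0},{"fingers":0.01,"tx":0,"ty":0,"tz":0,"spin":0},{"fingers":0.0,"tx":0,"ty":0,"tz":0,"spin":0},{"fingers":0.0,"tx":0,"ty":0,"tz":0,"spin":0},{"fingers":0.0,"tx":0,"ty":0,"tz":0,"spin":0}]' 60
```

```text
t: 13.6
tool_pos: [0.4771, -0.0079, 0.0646]
orientation: [[0.272, 0.001, -0.962], [0.962, -0.0, 0.272], [0.0, -1.0, -0.001]]
contact_force: [-0.5, -0.5, -0.4]
gripper_width: 0.0851
t: 14.72
tool_pos: [0.4769, -0.0078, 0.0642]
orientation: [[0.272, 0.0, -0.962], [0.962, 0.0, 0.272], [0.0, -1.0, -0.0]]
contact_force: [-0.4, 4.5, 5.0]
gripper_width: 0.0129
```

Gripped at 12.9 mm on the 14 mm bar. Turning one click at a time.

```bash
python3 -m inch '[{"fingers":0,"tx":0,"ty":0,"tz":0,"spin":6},{"fingers":0,"tx":0,"ty":0,"tz":0,"spin":6},{"fingers":0,"tx":0,"ty":0,"tz":0,"spin":6},{"fingers":0,"tx":0,"ty":0,"tz":0,"spin":6},{"fingers":0,"tx":0,"ty":0,"tz":0,"spin":0},{"fingers":0,"tx":0,"ty":0,"tz":0,"spin":0}]'
python3 - <<'E'
from rig import manip
s=manip.read_state();print(s["torque"],s["contact_force"])
E
```

```text
t: 15.48
tool_pos: [0.4771, -0.0075, 0.0643]
orientation: [[0.64, 0.001, -0.768], [0.768, 0.0, 0.64], [0.001, -1.0, -0.001]]
contact_force: [1.7, 9.9, 5.5]
gripper_width: 0.0127
[ 1.51413278 -0.25915044  0.06481523] [1.69487204 9.85663778 5.51898093]
```

```bash
python3 -m inch '[{"fingers":0,"tx":0.0004,"ty":0,"tz":0.0003,"spin":6},{"fingers":0,"tx":0,"ty":0,"tz":0,"spin":6},{"fingers":0,"tx":0,"ty":0,"tz":0,"spin":6},{"fingers":0,"tx":0,"ty":0,"tz":0,"spin":6},{"fingers":0,"tx":0,"ty":0,"tz":0,"spin":0},{"fingers":0,"tx":0,"ty":0,"tz":0,"spin":0}]'
python3 -m inch '[{"fingers":0,"tx":0,"ty":0,"tz":0,"spin":6},{"fingers":0,"tx":0,"ty":0,"tz":0,"spin":6},{"fingers":0,"tx":0,"ty":0,"tz":0,"spin":6},{"fingers":0,"tx":0,"ty":0,"tz":0,"spin":5},{"fingers":0,"tx":0,"ty":0,"tz":0,"spin":1},{"fingers":0,"tx":0,"ty":0,"tz":0,"spin":0},{"fingers":0,"tx":0,"ty":0,"tz":0,"spin":0},{"fingers":0,"tx":0,"ty":0,"tz":0,"spin":0},{"fingers":0,"tx":0,"ty":0,"tz":0,"spin":0}]'
python3 - <<'E'
from rig import manip
from h import *
s=manip.read_state();R=s["orientation"];print(s["torque"],s["contact_force"],"turned",np.degrees(np.arctan2(.962,.272)-np.arctan2(R[1,0],R[0,0])))
d=manip.get_image("top");cv2.imwrite("pics/t7.png",cv2.resize(d["pixels"][165:250,255:365,::-1],None,fx=6,fy=6,interpolation=cv2.INTER_CUBIC))
d=manip.get_image("wrist");cv2.imwrite("pics/w7.png",d["pixels"][...,::-1])
E
```

```text
t: 16.23
tool_pos: [0.4775, -0.0071, 0.0643]
orientation: [[0.897, 0.002, -0.442], [0.442, 0.0, 0.897], [0.002, -1.0, -0.001]]
contact_force: [3.6, 7.4, 4.2]
gripper_width: 0.0125
t: 17.35
tool_pos: [0.4779, -0.007, 0.0643]
orientation: [[0.999, 0.003, -0.039], [0.039, 0.0, 0.999], [0.003, -1.0, 0.0]]
contact_force: [5.9, 10.5, 1.8]
gripper_width: 0.0127
[ 1.73766652 -0.75928455  0.16683971] [ 5.94051304 10.45423223  1.79478806] turned 72.00111470528486
```

View pics/w7.png

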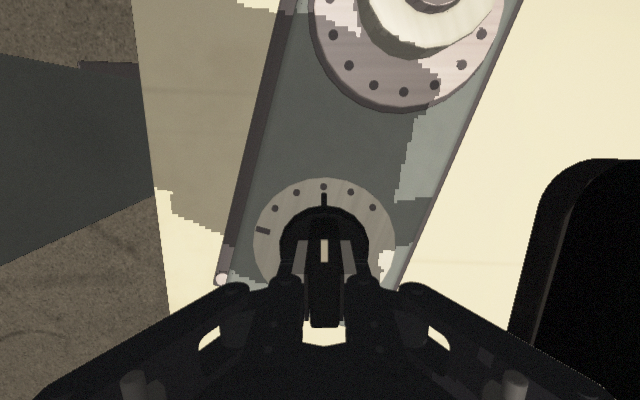

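The pointer (324,200) is on the third pin (323,186), home line at (263,231), and the ring is on the arbor disc. One last numeric check of the ring and the resting state, then I'll hand in.

```bash
python3 -m inch '[{"fingers":0,"tx":0,"ty":0,"tz":0,"spin":0},{"fingers":0,"tx":0,"ty":0,"tz":0,"spin":0},{"fingers":0,"tx":0,"ty":0,"tz":0,"spin":0}]'
python3 - <<'E'
from rig import manip
from h import *
d=manip.get_image("top")
print("ring",circfit(d,(.511,.1113),[(.024,.072)]),"disc",circfit(d,(.511,.1113),[(.042,.039)]))
s=manip.read_state();print(s["t"],abs(s["qvel"]).max(),s["gripper_width"])
print(manip.finish_job())
E
```

```text
t: 17.82
tool_pos: [0.4779, -0.007, 0.0643]
orientation: [[0.999, 0.003, -0.038], [0.038, 0.0, 0.999], [0.003, -1.0, 0.0]]
contact_force: [5.9, 10.2, 1.7]
gripper_width: 0.0129
ring (array([0.5221, 0.1056]), np.float32(1.35)) disc (array([0.5103, 0.1108]), np.float32(1.55))
17.875 0.06786195648253521 0.012992167273002671
the job is handed in; nothing more can be done
None
```

The ring is seated on the collar and released, and the knob is gripped at the third stop. I handed the job in at 17.9 s; no verdict was reported.

- **Ring:** I picked the small ring over the larger look-alike. It touched down on the collar at the expected height, with about 5 N. A wrist-camera fit after release put it within about 1 mm of the arbor axis, at its seated height.
- **Knob:** I turned it clockwise one click at a time, 72.0° in all by the tool's rotation. The wrist picture shows the pointer on the third pin, with the jaws closed on the bar (12.9 mm opening) and the arm at rest.
- **Discs:** I didn't touch either solid disc.

Two checks were less clean:
- **Ring check failed:** the final edge fit of the ring from the top camera came out about 12 mm off, at the limit of its search. The match was weak (1.35, against 2.3 for the earlier fit). I took it for a bad fit because the wrist picture still showed the ring on the arbor disc, but I handed in without repeating it. So the ring's final position was only confirmed by eye.
- **Sideways force:** about 12 N remained on the knob grip, probably from a small centring error.

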